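# Fit the D-bore handle on a mould clamp by feel and nip the mould shut

## Robot

A 7-joint arm with a two-finger parallel gripper is mounted at the origin on the work surface. World frame = base frame: x ahead of the robot, y to its left, z up, the work surface at z = 0. Lengths are in m, angles in rad, forces in N, time in s.
With the tool pointing down it reaches from about 0.425 to 0.875 m from the base axis. Payload 4.7 kg.
Tool frame: the origin (TCP) lies at the very end of the fingers, on their centre line; the grasp point (between the pads) lies 19 mm behind it (grip_point_offset is the distance from the TCP to the grasp point, in m); x points along the fingers, z is the direction in which the jaws open and shut, and the axes are right-handed (so a half turn about x gives the same grasp; the last joint's range is limited). The gripper opens to 87 mm and grips with 3 to 60 N. Pads are 19 mm wide; open, the fingers measure 117 mm over their backs; the gripper's body (75 mm by 190 mm) begins 51 mm behind the grasp point.
Start: joints at [-1.233, 0.321, -0.07, 1.45, 0.023, 1.371, -0.057], TCP at [0.207, 0.616, 0.223] pointing down, gripper open.
Joint ranges: [-2.86, 2.86], [-0.3, 2.09], [-1.38, 1.24], [0.06, 2.45], [-1.56, 4.7], [0.09, 2.05], [-2.69, 2.69]. Speed limits (rad/s): [2.57, 2.57, 3.14, 3.14, 3.14, 3.14, 3.14].

## Interface

Orientations are given as a rotation vector (axis times angle).
In Python, from bench import get_state, get_image, calibration, close_job, grip_point_offset gives the robot as it stands.
- The arm moves only by the tool play_rows, never from a script. Its argument "targets" is a list of rows, each an object with "claw": the closure, from 0 (fully open) to 1 (shut); "linear": the shift along the tool's x, y, z as a fraction of full scale, a list of three; "rotation": the turn, a rotation vector about the tool's x, y, z as a fraction of full scale, a list of three. In form: [{"claw": claw, "linear": [x, y, z], "rotation": [wx, wy, wz]}, ...]. A call has 1 to 10 rows; each row shifts and turns the pose as measured when the row begins, along the tool's axes as they then stand; what a row does not reach is not made up. Full scale, the value 1, is 2.5 cm for a shift and 90 degrees for a turn. A row lasts 1/12 s, in which the tool goes at most 41.7 mm and 7.16 degrees, less where a joint would pass 70% of its speed; a pose out of reach is approached as far as the arm can. A call with a number of a shift or a turn outside -1 to 1 is refused whole. A call with a gripper value outside its range is refused whole. The fingers move at their own pace and stop on an object; "newtons" is the grip in N (left out, the last holds). Time passes only in rows, so rows that do not move let the fingers close. It gives the time, the measured TCP pose, the force and the opening at its end, in the units of the state.
- get_state(): the state, without advancing time (a new reading comes with each control period).
- get_image(name): name is "scene" or "side" or "wrist"; returns the picture (420x560x3 uint8, blue, green, red); there is no depth.
- calibration(name): a dict with "fx", "fy", "cx", "cy" (pixels), "dist_coeffs" ([k1, k2, p1, p2, k3] as OpenCV has them; the pictures are not rectified), "rvec" (rotation vector, rad) and "tvec" (3), from world to camera coordinates, as OpenCV has them; the wrist camera has in their place "hand_eye" (4x4, takes a point from camera to tool coordinates, whose origin is the TCP and whose axes are the tool frame's). Camera axes: x right, y down, z forward; pixel columns grow to the right and rows downward; lengths in m; the calibration is good to about 2 mm. A picture is of the moment at which its call begins: read the wrist's pose just before it. calibration takes no time and is no camera call.
- close_job(): hands the job in, once; it reports no verdict.
The state is a dict: "time": time; "joint_positions": joint angles; "qd": joint speeds; "joint_torque": joint torques, N m; "position": TCP position; "tool_rot": TCP orientation; "ft_force": force on the tool from outside, world axes, zero at the start; "torque": the same for the moment, N m; "grip_width": opening from 0.0 (shut) to 1.0 (fully open).
Only numpy, scipy, OpenCV 4.12 (cv2) and the standard library are available. Lean on these libraries where they do the work, as an engineer would, in place of code of your own. Each camera call takes 0.05 s, during which the arm holds its last target. There are 200 camera calls.

## Task

Fit the loose handle fully home on the clamp's spindle, finding by feel how it has to be turned for its D-shaped bore to drop over the flatted shaft. Then turn it clockwise (seen from above) until the pad has pushed both mould halves tight together against the fence and is firmly nipped, without forcing it; leave the handle on the spindle, let go, and leave the wax bar, jar and brush alone.

Things in the scene. Friction and masses are not known exactly. Their poses are not given: they have to be found in the camera images.
- handle_mid (a point): Loose aluminium handle, 0.4 kg, standing upright on its hub. Point: centre of the grip bar on the hub axis, 60 mm above the hub's underside; z up, x along the bar. Level bar 18 mm wide, 24 mm high, reaching 40 mm to -x and 100 mm to +x (long arm with a 25 mm round end). Below it a neck 18 mm across, 16 mm high, and a round hub 58 mm across, 32 mm high.
- handle_bore (a point): Centre of the hub's underside, the mouth of its D-shaped bore: 36 mm across, 26 mm deep, about 1.2 mm clearance all round to the spindle. The bore's flat is on the long-arm (+x) side. Axes as the handle.
- spindle_top (a point): Centre of the spindle's top, axes of the clamp (not of the spindle). Upright dark steel D shaft 34 mm across, flat 10 mm from the axis; the top 3 mm is 1.5 mm smaller in radius. The way the flat faces is not given: within 0.5 rad either side of -0.6 rad (0.6 rad clockwise from the clamp's x, seen from above). The bore drops over within about 0.1 rad of the right angle.
- spindle_foot (a point): Where the spindle leaves the gearbox top, 24 mm below spindle_top, 50 mm above the table. Fully home, the hub rests here (bar centre 60 mm above this point; 84 mm if it only stands on the shaft). Light pressing does not turn the spindle: its drag is about 0.18 N m and it stays where it is left. Clockwise from above it drives the pad forward, 8 mm per rad.
- clamp: Grey mould clamp fixed to the table; origin under the centre of its base plate (190 mm along x, 300 mm along y, 10 mm thick). Gearbox 80 x 70 mm, its top 50 mm above the table, around the spindle at y = -75 mm. The pad moves towards +y.
- pad: Black rubber clamp pad 120 x 44 mm, 14 to 58 mm above the table, axes as the clamp; its face is 48 mm from this origin in +y. Needs 4 to 9 mm of travel to close all gaps. Sprung, 8 N per mm, bottoms after 6 mm: once all is tight the turning torque climbs about 0.5 N m per rad above the drag; a rise of 0.1 N m is a firm nip. Over 60 N on the pad harms the plaster.
- fence: Grey fixed fence 160 mm long (along x), 50 mm high, on the clamp base; origin at the bottom centre of its face towards the mould, axes as the clamp (the mould lies on its -y side).
- rear_half_mid (a point): Centre of the plaster mould half next to the fence: loose, 150 (x) x 38 (y) x 50 mm (z), 0.35 kg, standing on the clamp base, a small gap from the fence.
- front_half_mid (a point): Centre of the plaster mould half next to the pad, same size, a small gap from the rear half.
- front_half: The same front mould half, origin at its underside.
- wax_bar: Bystander: dark wax bar 150 x 28 x 24 mm lying on the mat.
- jar: Bystander: round amber jar 68 mm across, 85 mm high.
- brush: Bystander: brush 190 mm long lying on the mat.
Things that resemble listed ones, but are neither listed nor needed, are in the scene too. Of the things like the part that bears handle_mid, leave any that is green; of the rest the larger one is meant.

How it is judged:
By the outcome, as a careful person would: the job done as asked, in the order asked, and still so for the second after the job is handed in, with the robot touching nothing.
It also fails if it takes over 72 s, if anything falls off the work surface, if the arm or the gripper's body presses on something with over 40 N, if the wrist force passes 120 N, or if a joint passes its speed limit or range.

## Working session

There is one attempt and no reset: what is moved stays moved. The work goes in short steps, Python scripts to look and compute and a tool call to move; the robot and the scene stay as the last step left them, time stands still between calls to the robot, and variables do not carry over. Pictures are saved under pics/ and viewed, about 8 in all and at most 12, crops included, and the job is handed in when it is done.

Besides the shell and the picture viewer there is one more tool, called after "Emit:" in YAML: its name, and indented under it one key for each argument. play_rows: Moves the arm, as the interface text tells. Shift numbers are shares of 2.5 cm and turn numbers shares of 90 degrees, none past 1 either way. Its arguments: {"type":"object","properties":{"targets":{"type":"array"},"newtons":{"type":"number"}},"required":["targets"]}

```bash
mkdir -p pics; ls; python3 - <<'E'
from bench import *
import cv2
print(get_state()); print(grip_point_offset)
for n in ("scene","side","wrist"):
    print(n,calibration(n))
a=[get_image(n) for n in ("scene","side")]
for n,i in zip(("scene","side"),a): cv2.imwrite(f"pics/{n}0.png",i)
E
```

```text
pics
{'time': 0.0, 'joint_positions': array([-1.23289951,  0.32181293, -0.07008706,  1.45166458,  0.02260591,
        1.37077826, -0.05688321]), 'qd': array([ 0.00025441,  0.00249594, -0.0006457 , -0.00020413,  0.00065429,
       -0.00045674, -0.0013373 ]), 'joint_torque': array([-1.22933570e-04, -4.91300440e+01, -4.03965265e-01, -3.12520838e+01,
       -6.39312551e-02,  4.39739751e-02,  2.06351515e-04]), 'position': array([0.20668445, 0.61569177, 0.22147329]), 'tool_rot': array([-0.96866789,  1.34664128,  0.96671782]), 'ft_force': array([-0.3367385 , -0.60242922,  0.41620749]), 'torque': array([ 0.00293958, -0.03388287,  0.00100322]), 'grip_width': 1.0030459844973476}
0.0187
scene {'fx': 415.1950627354167, 'fy': 415.1950627354167, 'cx': 286.03834119281885, 'cy': 212.86591117929086, 'dist_coeffs': array([-0.1085347,  0.       ,  0.       ,  0.       ,  0.       ]), 'rvec': array([ 1.78130636,  1.90687273, -0.64534137]), 'tvec': array([ 0.10892494, -0.37194804,  1.26136945])}
side {'fx': 546.1630789105476, 'fy': 546.1630789105476, 'cx': 287.5658829769444, 'cy': 211.21324594172438, 'dist_coeffs': array([-0.11272303,  0.        ,  0.        ,  0.        ,  0.        ]), 'rvec': array([ 2.31511879, -0.08582133,  0.0601221 ]), 'tvec': array([-0.51806774,  0.0096645 ,  1.24013762])}
wrist {'fx': 342.05550271919145, 'fy': 342.05550271919145, 'cx': 282.0827351952087, 'cy': 209.13387348392934, 'dist_coeffs': array([-0.08434045,  0.        ,  0.        ,  0.        ,  0.        ]), 'hand_eye': array([[ 3.92183597e-04, -3.01714043e-01,  9.53398386e-01,
        -1.60984647e-01],
       [-4.31959728e-04, -9.53398421e-01, -3.01713877e-01,
         8.27533525e-02],
       [ 9.99999830e-01, -2.93502474e-04, -5.04235538e-04,
        -3.15512213e-04],
       [ 0.00000000e+00,  0.00000000e+00,  0.00000000e+00,
         1.00000000e+00]])}
```

View pics/scene0.png

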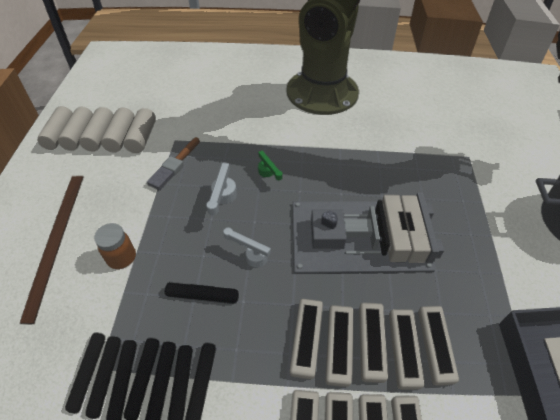

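View pics/side0.png

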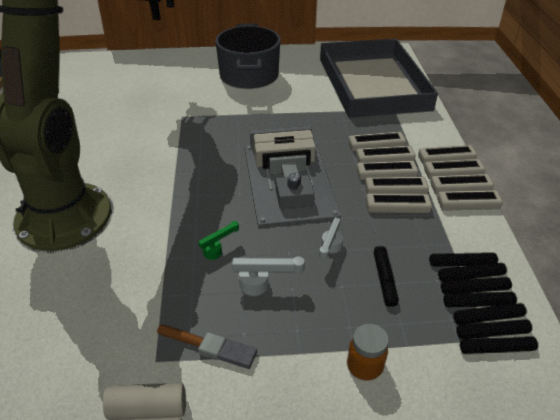

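The scene picture shows the large silver handle at about (222,190), the smaller silver one at (250,245), the green one at (268,165), and the clamp at (365,235) with its spindle at (330,217). I'll enlarge the important parts.

```bash
cat > h.py <<'E'
import numpy as np, cv2
from scipy.spatial.transform import Rotation as R
from bench import *
def proj(n,P):
    c=calibration(n); K=np.array([[c['fx'],0,c['cx']],[0,c['fy'],c['cy']],[0,0,1]])
    P=np.atleast_2d(P).astype(float)
    if n=='wrist':
        s=get_state(); H=np.eye(4); H[:3,:3]=R.from_rotvec(s['tool_rot']).as_matrix(); H[:3,3]=s['position']
        W=np.linalg.inv(H@c['hand_eye']); rv=cv2.Rodrigues(W[:3,:3])[0]; tv=W[:3,3]
    else: rv,tv=c['rvec'],c['tvec']
    return cv2.projectPoints(P,rv,tv,K,c['dist_coeffs'])[0][:,0]
def ray(n,uv):
    c=calibration(n); K=np.array([[c['fx'],0,c['cx']],[0,c['fy'],c['cy']],[0,0,1]])
    p=cv2.undistortPoints(np.array([[uv]],float),K,c['dist_coeffs'])[0,0]; d=np.array([p[0],p[1],1])
    if n=='wrist':
        s=get_state(); T=R.from_rotvec(s['tool_rot']).as_matrix()@c['hand_eye'][:3,:3]
        return R.from_rotvec(s['tool_rot']).apply(c['hand_eye'][:3,3])+s['position'],T@d
    Rm=cv2.Rodrigues(c['rvec'])[0]; return -Rm.T@c['tvec'],Rm.T@d
def atz(n,uv,z):
    o,d=ray(n,uv); return o+d*(z-o[2])/d[2]
def crop(img,x0,y0,x1,y1,k): return cv2.resize(img[y0:y1,x0:x1],None,fx=k,fy=k,interpolation=cv2.INTER_CUBIC)
E
python3 - <<'E'
from h import *
a=cv2.imread('pics/scene0.png'); b=cv2.imread('pics/side0.png')
cv2.imwrite('pics/c1.png',crop(a,190,140,450,290,3)); cv2.imwrite('pics/c2.png',crop(b,190,110,390,310,3))
print(proj('scene',[[0,0,0]]),proj('side',[[0,0,0]]))
print(atz('scene',(330,217),.07),atz('side',(294,178),.07))
print(atz('scene',(222,190),.06),atz('side',(255,266),.06))
E
```

```text
[[321.52492428  91.68921165]] [[ 63.8960424  215.38578432]]
[0.53666754 0.01833138 0.07      ] [0.53468882 0.01589722 0.07      ]
[ 0.46972521 -0.2237864   0.06      ] [ 0.43628356 -0.23563479  0.06      ]
```

View pics/c1.png

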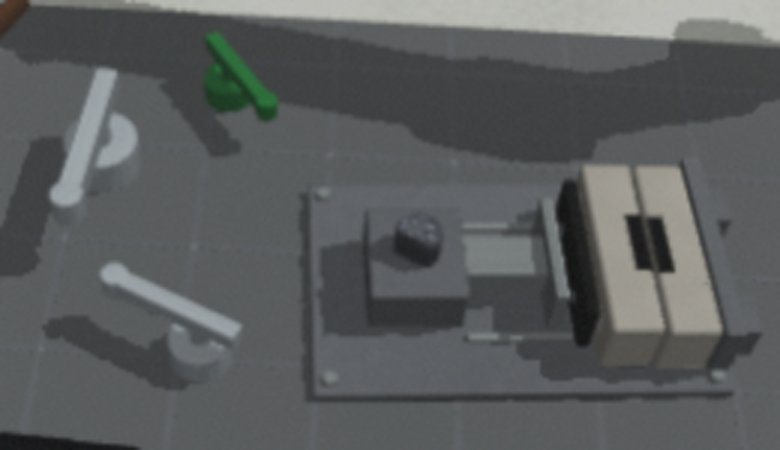

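View pics/c2.png

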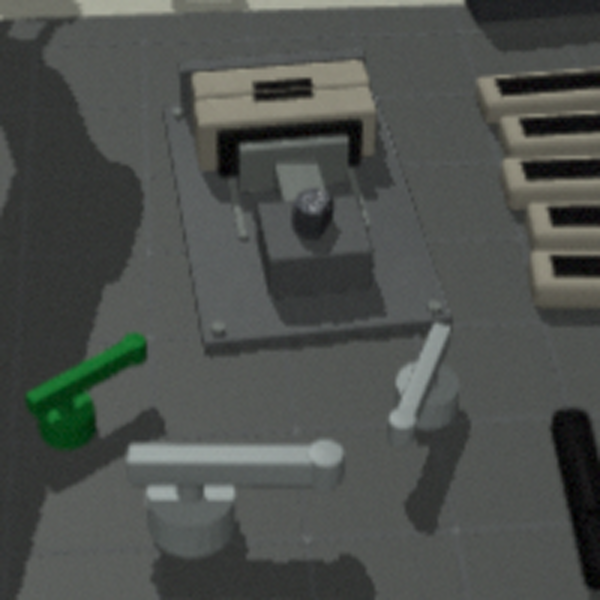

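The crops show the large silver handle: in the scene image its round end is at (212,204) and its short end at (225,163). In the side image they are at (298,261) and (233,261). The clamp spindle top is at scene (329,217) and side (294,176). I'll compute the positions.

```bash
python3 - <<'E'
from h import *
print('long',atz('scene',(212,203),.072),atz('side',(298.3,260.5),.072))
print('short',atz('scene',(225,163.5),.072),atz('side',(233.3,259.5),.072))
for p in [(292.7,202.3),(294,271.7),(433.3,271)]: print('base sc',atz('scene',p,.01))
for p in [(259,227),(340,216.5),(245.5,146)]: print('base sd',atz('side',p,.01))
print('spin',atz('scene',(190+416/3,140+228/3),.074),atz('side',(190+313/3,110+199/3),.074))
# gearbox top corners
for p in [(368,208),(463,208),(467,296),(372,297)]: print('gb sc',atz('scene',(190+p[0]/3,140+p[1]/3),.05))
for p in [(258,205),(357,195),(370,250),(270,262)]: print('gb sd',atz('side',(190+p[0]/3,110+p[1]/3),.05))
s=get_state(); print(R.from_rotvec(s['tool_rot']).as_matrix())
E
```

```text
long [ 0.5183749  -0.23644951  0.072     ] [ 0.52012728 -0.23766046  0.072     ]
short [ 0.39804923 -0.22703122  0.072     ] [ 0.39497335 -0.22686048  0.072     ]
base sc [ 0.45312842 -0.06399232  0.01      ]
base sc [ 0.63947323 -0.05094755  0.01      ]
base sc [0.61909028 0.24400471 0.01      ]
base sd [ 0.44995461 -0.07685811  0.01      ]
base sd [ 0.63464319 -0.05469348  0.01      ]
base sd [0.42748674 0.22926614 0.01      ]
spin [0.53729595 0.01515174 0.074     ] [0.53544581 0.01693484 0.074     ]
gb sc [ 0.50271642 -0.01803858  0.05      ]
gb sc [0.49765855 0.05188352 0.05      ]
gb sc [0.57608682 0.05307181 0.05      ]
gb sc [ 0.58152991 -0.01320332  0.05      ]
gb sd [0.49538696 0.04162566 0.05      ]
gb sd [0.573593   0.04923338 0.05      ]
gb sd [ 0.57612182 -0.01693519  0.05      ]
gb sd [ 0.49992578 -0.02590989  0.05      ]
[[-4.06717038e-04 -9.48037886e-01  3.18157195e-01]
 [-1.65009032e-03  3.18157425e-01  9.48036460e-01]
 [-9.99998556e-01 -1.39405527e-04 -1.69374818e-03]]
```

Emit:
play_rows:
  targets:
    - {"claw":0,"linear":[0,-0.95,-0.52],"rotation":[0,0,0]}
    - {"claw":0,"linear":[0,-0.95,-0.52],"rotation":[0,0,0]}
    - {"claw":0,"linear":[0,-0.95,-0.52],"rotation":[0,0,0]}
    - {"claw":0,"linear":[0,-0.95,-0.52],"rotation":[0,0,0]}
    - {"claw":0,"linear":[0,-0.95,-0.52],"rotation":[0,0,0]}
    - {"claw":0,"linear":[0,-0.95,-0.52],"rotation":[0,0,0]}
    - {"claw":0,"linear":[0,-0.95,-0.52],"rotation":[0,0,0]}
    - {"claw":0,"linear":[0,-0.95,-0.52],"rotation":[0,0,0]}
    - {"claw":0,"linear":[0,-0.95,-0.52],"rotation":[0,0,0]}
    - {"claw":0,"linear":[0,-0.95,-0.52],"rotation":[0,0,0]}

```text
time: 0.93
position: [0.3886, 0.4129, 0.2142]
tool_rot: [-0.982, 1.352, 0.982]
ft_force: [0.8, 0.2, 0.4]
grip_width: 1.001
```

```bash
cat >> h.py <<'E'
def plan(pos,yaw):  # yaw = world angle of handle +x (tool z = yaw+pi/2), tool down
    s=get_state(); M=R.from_rotvec(s['tool_rot']); 
    a=yaw+np.pi/2; z=np.array([np.cos(a),np.sin(a),0]); x=np.array([0,0,-1.]); T=R.from_matrix(np.c_[x,np.cross(z,x),z])
    d=M.inv().apply(np.array(pos)-s['position'])/.025; r=(M.inv()*T).as_rotvec()/(np.pi/2)
    zz=M.as_matrix()[:,2]
    print('t %.2f'%s['time'],'pos',s['position'].round(4),'yaw %.3f'%(np.arctan2(zz[1],zz[0])-np.pi/2),'lin',d.round(2),'rot',r.round(3),'F',s['ft_force'].round(1),'T',s['torque'].round(3),'w %.3f'%s['grip_width'],'q1,7',s['joint_positions'][[0,6]].round(2))
E
python3 -c "
from h import *
plan((.5,.25,.22),-.083)"
```

```text
t 0.93 pos [0.3886 0.4129 0.2142] yaw -0.307 lin [-0.23 -6.21 -4.87] rot [-0.143 -0.006 -0.006] F [0.8 0.2 0.4] T [ 0.06  -0.086  0.004] w 1.001 q1,7 [-0.93  0.41]
```

Emit:
play_rows:
  targets:
    - {"claw":0,"linear":[-0.05,-0.75,-0.65],"rotation":[-0.02,0,0]}
    - {"claw":0,"linear":[-0.05,-0.75,-0.65],"rotation":[-0.02,0,0]}
    - {"claw":0,"linear":[-0.05,-0.7,-0.65],"rotation":[-0.02,0,0]}
    - {"claw":0,"linear":[-0.05,-0.7,-0.7],"rotation":[-0.02,0,0]}
    - {"claw":0,"linear":[-0.05,-0.6,-0.8],"rotation":[-0.02,0,0]}
    - {"claw":0,"linear":[-0.05,-0.5,-0.9],"rotation":[-0.02,0,0]}
    - {"claw":0,"linear":[-0.05,-0.3,-1],"rotation":[-0.02,0,0]}
    - {"claw":0,"linear":[-0.05,-0.2,-1],"rotation":[-0.02,0,0]}
    - {"claw":0,"linear":[-0.05,0,-1],"rotation":[0,0,0]}
    - {"claw":0,"linear":[-0.05,0,-1],"rotation":[0,0,0]}

```text
time: 1.77
position: [0.4722, 0.1682, 0.2232]
tool_rot: [-1.178, 1.253, 1.179]
ft_force: [0.8, 0.3, 0.9]
grip_width: 0.997
```

```bash
python3 -c "
from h import *
plan((.45,-.1,.22),-.083)"
```

```text
t 1.77 pos [0.4722 0.1682 0.2232] yaw -0.046 lin [  0.3    0.38 -10.75] rot [ 0.023 -0.01  -0.01 ] F [0.8 0.3 0.9] T [ 0.059 -0.035  0.038] w 0.997 q1,7 [-0.66  1.13]
```

Emit:
play_rows:
  targets:
    - {"claw":0,"linear":[0,0,-1],"rotation":[0.012,-0.005,-0.005]}
    - {"claw":0,"linear":[0,0,-1],"rotation":[0.012,-0.005,-0.005]}
    - {"claw":0,"linear":[0,0,-1],"rotation":[0,0,0]}
    - {"claw":0,"linear":[0,0,-1],"rotation":[0,0,0]}
    - {"claw":0,"linear":[0,0,-1],"rotation":[0,0,0]}
    - {"claw":0,"linear":[0,0,-1],"rotation":[0,0,0]}
    - {"claw":0,"linear":[0,0,-1],"rotation":[0,0,0]}
    - {"claw":0,"linear":[0,0,-1],"rotation":[0,0,0]}
    - {"claw":0,"linear":[0,0,-1],"rotation":[0,0,0]}
    - {"claw":0,"linear":[0,0,-1],"rotation":[0,0,0]}

```text
time: 2.6
position: [0.4468, -0.0944, 0.2206]
tool_rot: [-1.142, 1.25, 1.148]
ft_force: [0.0, 1.0, -0.1]
grip_width: 1.0
```

```bash
python3 -c "
from h import *
plan((.4365,-.2305,.18),-.083)"
```

```text
t 2.60 pos [ 0.4468 -0.0944  0.2206] yaw -0.087 lin [ 1.62 -0.07 -5.46] rot [-0.002  0.001 -0.002] F [ 0.   1.  -0.1] T [-0.028 -0.007  0.058] w 1.000 q1,7 [-0.42  1.58]
```

Emit:
play_rows:
  targets:
    - {"claw":0,"linear":[0.2,0,-1],"rotation":[0,0,0]}
    - {"claw":0,"linear":[0.2,0,-1],"rotation":[0,0,0]}
    - {"claw":0,"linear":[0.2,0,-1],"rotation":[0,0,0]}
    - {"claw":0,"linear":[0.2,0,-1],"rotation":[0,0,0]}
    - {"claw":0,"linear":[0.2,0,-1],"rotation":[0,0,0]}
    - {"claw":0,"linear":[0,0,0],"rotation":[0,0,0]}
    - {"claw":0,"linear":[0,0,0],"rotation":[0,0,0]}

```text
time: 3.18
position: [0.431, -0.2306, 0.1932]
tool_rot: [-1.135, 1.255, 1.141]
ft_force: [0.9, 0.9, 0.4]
grip_width: 1.005
```

```bash
python3 -c "
from h import *
plan((.4365,-.2305,.18),-.083)
cv2.imwrite('pics/w1.png',get_image('wrist'))
H=np.array([.4365,-.2305]);a=-.083;u=np.array([np.cos(a),np.sin(a)])
print(proj('wrist',[[*(H+u*k),.072] for k in (-.04,0,.0875,.1)]))"
```

```text
t 3.18 pos [ 0.431  -0.2306  0.1932] yaw -0.096 lin [ 0.53 -0.22  0.03] rot [-0.008  0.001 -0.002] F [0.9 0.9 0.4] T [ 0.013 -0.04  -0.011] w 1.005 q1,7 [-0.29  1.9 ]
[[283.25425621 162.93615704]
 [283.82489509 208.86352783]
 [284.90644592 297.12090982]
 [285.04343422 308.41957593]]
```

View pics/w1.png

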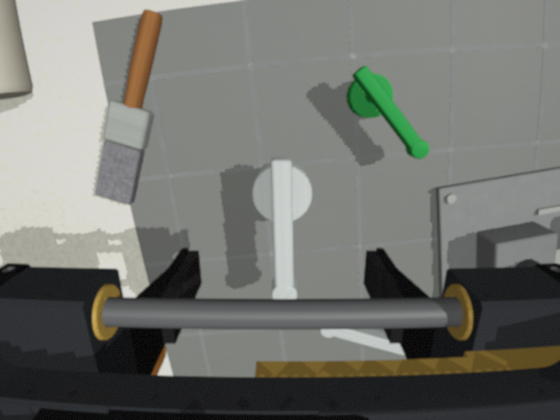

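The wrist image shows the handle from above: short bar end at (282,160), hub centre near (282,194), round end at (285,294). That agrees with the estimate to a few mm.

```bash
python3 -c "
from h import *
p=[atz('wrist',u,.072) for u in ((282,160),(285.3,294))];print(p, np.arctan2(*(p[1]-p[0])[[1,0]]))
print(atz('wrist',(282,192.5),.032),atz('wrist',(253,192),.032),atz('wrist',(311.5,192),.032))
"
```

```text
[array([ 0.39409277, -0.22798558,  0.072     ]), array([ 0.52035723, -0.23706783,  0.072     ])] -0.07180669212313423
[ 0.43213166 -0.23167313  0.032     ] [ 0.42890659 -0.25972129  0.032     ] [ 0.43438285 -0.20304156  0.032     ]
```

```bash
python3 -c "
from h import *
plan((.4335,-.231,.043),-.075)"
```

```text
t 3.23 pos [ 0.4307 -0.2309  0.1932] yaw -0.096 lin [ 6.01 -0.13  0.  ] rot [-0.013  0.    -0.003] F [-0.  -0.3  0.2] T [-0.043  0.007 -0.017] w 1.004 q1,7 [-0.29  1.9 ]
```

Emit:
play_rows:
  targets:
    - {"claw":0,"linear":[0.8,-0.1,0],"rotation":[-0.013,0,0]}
    - {"claw":0,"linear":[0.9,0,0],"rotation":[0,0,0]}
    - {"claw":0,"linear":[0.9,0,0],"rotation":[0,0,0]}
    - {"claw":0,"linear":[0.9,0,0],"rotation":[0,0,0]}
    - {"claw":0,"linear":[0.9,0,0],"rotation":[0,0,0]}
    - {"claw":0,"linear":[0.5,0,0],"rotation":[0,0,0]}
    - {"claw":0,"linear":[0,0,0],"rotation":[0,0,0]}

```text
time: 3.82
position: [0.4378, -0.2218, 0.0677]
tool_rot: [-1.161, 1.232, 1.165]
ft_force: [-1.4, -0.5, -0.1]
grip_width: 1.0
```

```bash
python3 -c "
from h import *
plan((.4335,-.231,.043),-.075)"
```

```text
t 3.82 pos [ 0.4378 -0.2218  0.0677] yaw -0.061 lin [ 0.98  0.15 -0.38] rot [0.009 0.003 0.001] F [-1.4 -0.5 -0.1] T [ 0.062  0.033 -0.022] w 1.000 q1,7 [-0.27  2.04]
```

Emit:
play_rows:
  targets:
    - {"claw":0,"linear":[0.2,0.15,-0.38],"rotation":[0.009,0.003,0]}
    - {"claw":0,"linear":[0.3,0,0],"rotation":[0,0,0]}
    - {"claw":0,"linear":[0.3,0,0],"rotation":[0,0,0]}
    - {"claw":0,"linear":[0,0,0],"rotation":[0,0,0]}

```text
time: 4.15
position: [0.4352, -0.2296, 0.0477]
tool_rot: [-1.157, 1.238, 1.153]
ft_force: [0.2, 0.2, -0.3]
grip_width: 1.003
```

```bash
python3 -c "
from h import *
plan((.4335,-.231,.043),-.075)"
```

```text
t 4.15 pos [ 0.4352 -0.2296  0.0477] yaw -0.072 lin [ 0.19  0.07 -0.06] rot [0.002 0.001 0.003] F [ 0.2  0.2 -0.3] T [0.091 0.051 0.023] w 1.003 q1,7 [-0.25  2.07]
```

Emit:
play_rows:
  newtons: 25
  targets:
    - {"claw":0,"linear":[0.17,0.07,-0.06],"rotation":[0.002,0,0]}
    - {"claw":0,"linear":[0,0,0],"rotation":[0,0,0]}
    - {"claw":1,"linear":[0,0,0],"rotation":[0,0,0]}
    - {"claw":1,"linear":[0,0,0],"rotation":[0,0,0]}
    - {"claw":1,"linear":[0,0,0],"rotation":[0,0,0]}
    - {"claw":1,"linear":[0,0,0],"rotation":[0,0,0]}
    - {"claw":1,"linear":[0,0,0],"rotation":[0,0,0]}
    - {"claw":1,"linear":[0,0,0],"rotation":[0,0,0]}
    - {"claw":1,"linear":[0,0,0],"rotation":[0,0,0]}

```text
time: 4.9
position: [0.4353, -0.2318, 0.0453]
tool_rot: [-1.157, 1.237, 1.147]
ft_force: [-0.2, -0.3, 0.2]
grip_width: 0.554
```

```bash
python3 -c "
from h import *
plan((.4335,-.231,.043),-.075)"
```

```text
t 4.90 pos [ 0.4353 -0.2318  0.0453] yaw -0.076 lin [0.09 0.08 0.03] rot [-0.001  0.001  0.006] F [-0.2 -0.3  0.2] T [-0.007  0.054  0.047] w 0.554 q1,7 [-0.24  2.07]
```

Still closing; I'll finish that with a firmer grip, then lift.

Emit:
play_rows:
  newtons: 45
  targets:
    - {"claw":1,"linear":[0.05,0.05,0],"rotation":[0,0,0.006]}
    - {"claw":1,"linear":[0,0,0],"rotation":[0,0,0]}
    - {"claw":1,"linear":[0,0,0],"rotation":[0,0,0]}
    - {"claw":1,"linear":[0,0,0],"rotation":[0,0,0]}
    - {"claw":1,"linear":[0,0,0],"rotation":[0,0,0]}
    - {"claw":1,"linear":[0,0,0],"rotation":[0,0,0]}
    - {"claw":1,"linear":[0,0,0],"rotation":[0,0,0]}

```text
time: 5.48
position: [0.434, -0.2314, 0.0438]
tool_rot: [-1.152, 1.244, 1.155]
ft_force: [-0.6, 0.2, -0.5]
grip_width: 0.204
```

```bash
python3 -c "
from h import *
plan((.4335,-.231,.18),-.53)"
```

```text
t 5.48 pos [ 0.434  -0.2314  0.0438] yaw -0.076 lin [-5.45  0.03  0.02] rot [ 0.289  0.    -0.001] F [-0.6  0.2 -0.5] T [-0.012  0.015  0.024] w 0.204 q1,7 [-0.24  2.07]
```

Emit:
play_rows:
  targets:
    - {"claw":1,"linear":[-0.4,0,0],"rotation":[0,0,0]}
    - {"claw":1,"linear":[-0.9,0,0],"rotation":[0,0,0]}
    - {"claw":1,"linear":[-0.9,0,0],"rotation":[0,0,0]}
    - {"claw":1,"linear":[-0.9,0,0],"rotation":[0,0,0]}
    - {"claw":1,"linear":[-0.9,0,0],"rotation":[0,0,0]}
    - {"claw":1,"linear":[-0.9,0,0],"rotation":[0,0,0]}
    - {"claw":1,"linear":[-0.4,0,0],"rotation":[0,0,0]}
    - {"claw":1,"linear":[0,0,0],"rotation":[0,0,0]}

```text
time: 6.15
position: [0.4268, -0.2302, 0.1789]
tool_rot: [-1.14, 1.256, 1.165]
ft_force: [-0.1, 0.5, -4.1]
grip_width: 0.203
```

```bash
python3 -c "
from h import *
plan((.52,-.09,.17),-.35)"
```

```text
t 6.15 pos [ 0.4268 -0.2302  0.1789] yaw -0.079 lin [ 0.32 -3.28  5.88] rot [ 0.173  0.    -0.011] F [-0.1  0.5 -4.1] T [ 0.012 -0.058  0.007] w 0.203 q1,7 [-0.3   1.93]
```

Emit:
play_rows:
  targets:
    - {"claw":1,"linear":[0.05,-0.4,0.7],"rotation":[0.025,0,0]}
    - {"claw":1,"linear":[0.05,-0.4,0.8],"rotation":[0.025,0,0]}
    - {"claw":1,"linear":[0.05,-0.35,0.8],"rotation":[0.025,0,0]}
    - {"claw":1,"linear":[0.05,-0.3,0.8],"rotation":[0.025,0,0]}
    - {"claw":1,"linear":[0.05,-0.25,0.8],"rotation":[0.025,0,0]}
    - {"claw":1,"linear":[0.05,-0.2,0.8],"rotation":[0.025,0,0]}
    - {"claw":1,"linear":[0,-0.1,0.5],"rotation":[0.02,0,0]}
    - {"claw":1,"linear":[0,0,0],"rotation":[0,0,0]}
    - {"claw":1,"linear":[0,0,0],"rotation":[0,0,0]}

```text
time: 6.9
position: [0.4955, -0.1076, 0.1583]
tool_rot: [-0.92, 1.386, 0.96]
ft_force: [-0.2, -1.8, -4.0]
grip_width: 0.204
```

```bash
python3 -c "
from h import *
plan((.5363,.016,.13),-.53)
cv2.imwrite('pics/w2.png',crop(get_image('wrist'),150,60,550,360,2))
print(proj('wrist',[[.5363,.016,.074],[.5363,.016,.05]]))"
```

```text
t 6.90 pos [ 0.4955 -0.1076  0.1583] yaw -0.364 lin [1.1  0.2  5.21] rot [ 0.105 -0.007 -0.021] F [-0.2 -1.8 -4. ] T [-0.09  -0.085  0.001] w 0.204 q1,7 [-0.43  1.42]
[[452.51323702 212.19254426]
 [439.21710036 204.22514948]]
```

View pics/w2.png

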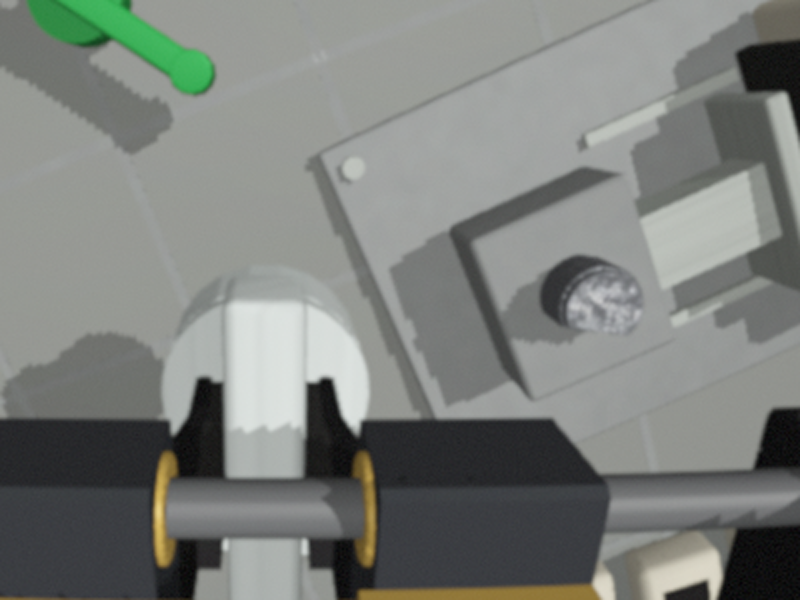

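The spindle top is at native (451,210), where the prediction puts (452,212). I'll zoom in on it to judge the flat.

```bash
python3 -c "
from h import *
g=cv2.imread('pics/w2.png')[200:400,500:740]
g=cv2.convertScaleAbs(g,alpha=1.3)
cv2.imwrite('pics/w3.png',cv2.resize(g,None,fx=3,fy=3,interpolation=cv2.INTER_CUBIC))
t=np.arange(0,2*np.pi,np.pi/6);c=np.array([.5363,.016])
for r,z in((.0155,.074),):
  for k in t: print(round(k,2),((proj('wrist',[[c[0]+r*np.cos(k),c[1]+r*np.sin(k),z]])[0]-[150,60])*2-[500,200])*3)"
```

```text
0.0 [340.96221034 420.10994906]
0.52 [393.78814727 385.61601768]
1.05 [426.02614009 331.53564278]
1.57 [428.89391132 271.73918109]
2.09 [400.98910171 222.15865907]
2.62 [349.28238182 196.63176975]
3.14 [287.77621443 202.65345936]
3.67 [233.62223836 238.68872491]
4.19 [201.83287638 294.49396298]
4.71 [200.74081667 354.47437265]
5.24 [229.97339257 402.51450795]
5.76 [281.23244027 426.31611525]
```

View pics/w3.png

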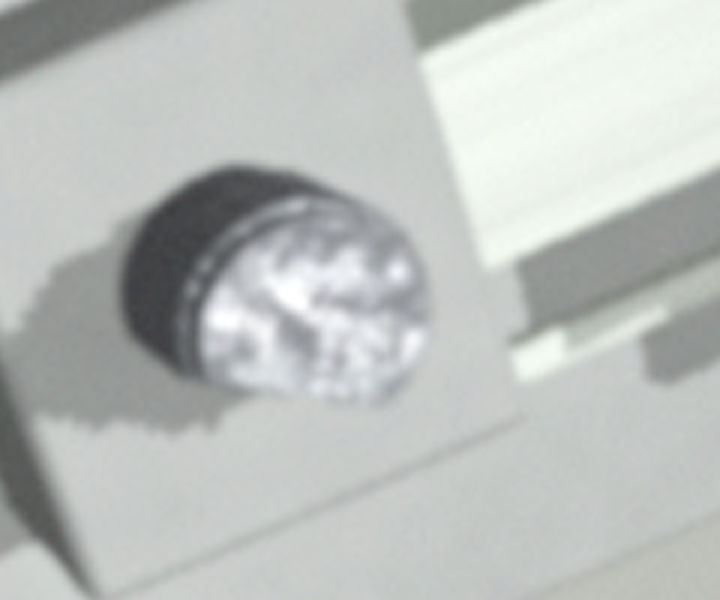

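The flat shows clearly as the chord from (195,378) to (385,405) in this crop.

```bash
python3 -c "
from h import *
f=lambda x,y: atz('wrist',((x/3+500)/2+150,(y/3+200)/2+60),.074)
a,b=f(200,380),f(380,406); d=b-a; print(a,b,np.hypot(*d[:2]),'normal',np.arctan2(d[1],d[0])-np.pi/2)
c=[f(*p)[:2] for p in ((430,310),(400,235),(330,203),(250,228),(205,290))]
from scipy.optimize import least_squares
print(least_squares(lambda q:[np.hypot(*(p-q[:2]))-q[2] for p in c],[.536,.016,.0155]).x)
plan((.5363,.016,.13),-.5)"
```

```text
[ 5.39626998e-01 -4.23504691e-04  7.40000000e-02] [0.55180294 0.02139084 0.074     ] 0.024982381058623302 normal -0.5090881467148196
[0.5372533  0.01543323 0.01551155]
t 6.95 pos [ 0.4953 -0.1074  0.1582] yaw -0.365 lin [1.1  0.19 5.2 ] rot [ 0.086 -0.006 -0.022] F [-0.4  0.1 -4.8] T [ 0.065 -0.084 -0.006] w 0.205 q1,7 [-0.43  1.42]
```

```bash
python3 -c "
from h import *
s=get_state();M=R.from_rotvec(s['tool_rot']);t=np.linspace(0,2*np.pi,73)
pts=lambda k,h,r=.029:[s['position']+M.apply([.0438-h,-k+r*np.sin(a),r*np.cos(a)]) for a in t]
for k in(-.003,0,.003):
  for h in(0,.032):
    q=(proj('wrist',pts(k,h))-[150,60])*2; print(k,h,'minrow',q[:,1].min().round(1),'cols',q[:,0].min().round(1),q[:,0].max().round(1))
  print('bar end row',(proj('wrist',[s['position']+M.apply([.0438-.072,-k+.04,0])])-[150,60])*2)
g=cv2.imread('pics/w2.png')[240:480,130:410]
cv2.imwrite('pics/w4.png',cv2.resize(g,None,fx=2.5,fy=2.5))"
```

```text
-0.003 0 minrow 254.6 cols 175.1 355.7
-0.003 0.032 minrow 283.8 cols 160.8 370.3
bar end row [[265.90688363 287.31336613]]
0 0 minrow 264.0 cols 175.5 355.3
0 0.032 minrow 294.7 cols 161.3 369.8
bar end row [[265.90219538 301.41094877]]
0.003 0 minrow 273.4 cols 175.9 354.9
0.003 0.032 minrow 305.5 cols 161.8 369.3
bar end row [[265.89744572 315.32610557]]
```

View pics/w4.png

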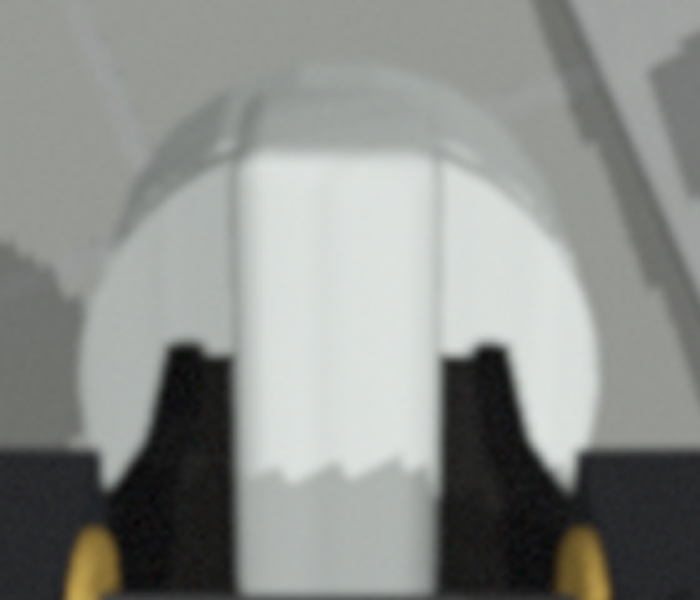

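The hub's rim and bar-end rows match the model with zero offset, so the hub axis lies on the TCP axis. Moving over the spindle.

Emit:
play_rows:
  targets:
    - {"claw":1,"linear":[0,0.05,0.7],"rotation":[0.023,-0.002,-0.006]}
    - {"claw":1,"linear":[0,0.1,0.9],"rotation":[0.023,-0.002,-0.006]}
    - {"claw":1,"linear":[0,0.15,0.9],"rotation":[0.023,-0.002,-0.006]}
    - {"claw":1,"linear":[0,0.15,0.9],"rotation":[0.023,0,-0.004]}
    - {"claw":1,"linear":[0,0.15,0.9],"rotation":[0,0,0]}
    - {"claw":1,"linear":[0,0.1,0.5],"rotation":[0,0,0]}
    - {"claw":1,"linear":[0,0,0],"rotation":[0,0,0]}

```text
time: 7.53
position: [0.5281, -0.0002, 0.1543]
tool_rot: [-0.812, 1.421, 0.809]
ft_force: [1.1, -0.1, -4.9]
grip_width: 0.202
```

```bash
python3 -c "
from h import *
plan((.537,.0155,.13),-.51)"
```

```text
t 7.53 pos [ 5.281e-01 -2.000e-04  1.543e-01] yaw -0.531 lin [0.97 0.01 0.73] rot [-0.013 -0.004 -0.001] F [ 1.1 -0.1 -4.9] T [0.125 0.033 0.003] w 0.202 q1,7 [-0.56  1.04]
```

Emit:
play_rows:
  targets:
    - {"claw":1,"linear":[0,0,0.5],"rotation":[-0.013,-0.004,0]}
    - {"claw":1,"linear":[0.2,0,0.23],"rotation":[0,0,0]}
    - {"claw":1,"linear":[0.4,0,0],"rotation":[0,0,0]}
    - {"claw":1,"linear":[0.3,0,0],"rotation":[0,0,0]}
    - {"claw":1,"linear":[0,0,0],"rotation":[0,0,0]}
    - {"claw":1,"linear":[0,0,0],"rotation":[0,0,0]}

```text
time: 8.03
position: [0.5361, 0.0091, 0.128]
tool_rot: [-0.823, 1.416, 0.823]
ft_force: [-0.0, 0.5, -4.6]
grip_width: 0.202
```

```bash
python3 -c "
from h import *
plan((.537,.0155,.122),-.51)"
```

```text
t 8.03 pos [0.5361 0.0091 0.128 ] yaw -0.515 lin [0.24 0.09 0.24] rot [-0.003 -0.003 -0.002] F [-0.   0.5 -4.6] T [-0.002  0.096 -0.03 ] w 0.202 q1,7 [-0.56  1.07]
```

Emit:
play_rows:
  targets:
    - {"claw":1,"linear":[0.1,0.09,0.24],"rotation":[-0.003,-0.003,-0.002]}
    - {"claw":1,"linear":[0.1,0,0],"rotation":[0,0,0]}
    - {"claw":1,"linear":[0,0,0],"rotation":[0,0,0]}
    - {"claw":1,"linear":[0,0,0],"rotation":[0,0,0]}

```text
time: 8.37
position: [0.5366, 0.0144, 0.1222]
tool_rot: [-0.824, 1.409, 0.824]
ft_force: [1.3, -0.3, -4.5]
grip_width: 0.205
```

```bash
python3 -c "
from h import *
plan((.537,.0155,.118),-.51)"
```

```text
t 8.37 pos [0.5366 0.0144 0.1222] yaw -0.512 lin [0.17 0.01 0.05] rot [-0.001 -0.    -0.   ] F [ 1.3 -0.3 -4.5] T [0.042 0.085 0.03 ] w 0.205 q1,7 [-0.56  1.06]
```

Lined up. Lowering gently, a few mm at a time.

Emit:
play_rows:
  targets:
    - {"claw":1,"linear":[0.1,0.01,0.05],"rotation":[-0.001,0,0]}
    - {"claw":1,"linear":[0.1,0,0],"rotation":[0,0,0]}
    - {"claw":1,"linear":[0.1,0,0],"rotation":[0,0,0]}
    - {"claw":1,"linear":[0,0,0],"rotation":[0,0,0]}

```text
time: 8.7
position: [0.5375, 0.0158, 0.1147]
tool_rot: [-0.826, 1.407, 0.825]
ft_force: [-0.5, -0.1, -4.6]
grip_width: 0.203
```

```bash
python3 -c "
from h import *
plan((.537,.0155,.0938),-.51)"
```

```text
t 8.70 pos [0.5375 0.0158 0.1147] yaw -0.510 lin [ 0.84  0.01 -0.02] rot [-0.     0.     0.001] F [-0.5 -0.1 -4.6] T [-0.025  0.06   0.033] w 0.203 q1,7 [-0.56  1.07]
```

Emit:
play_rows:
  targets:
    - {"claw":1,"linear":[0.1,0,0],"rotation":[0,0,0]}
    - {"claw":1,"linear":[0.1,0,0],"rotation":[0,0,0]}
    - {"claw":1,"linear":[0,0,0],"rotation":[0,0,0]}

```text
time: 8.95
position: [0.5376, 0.0159, 0.1092]
tool_rot: [-0.826, 1.407, 0.825]
ft_force: [-0.9, 0.4, -5.0]
grip_width: 0.201
```

```bash
python3 -c "
from h import *
plan((.537,.0155,.0938),-.51)"
```

```text
t 8.95 pos [0.5376 0.0159 0.1092] yaw -0.510 lin [ 0.62  0.01 -0.02] rot [-0.     0.     0.001] F [-0.9  0.4 -5. ] T [-0.021  0.073  0.004] w 0.201 q1,7 [-0.56  1.07]
```

It is sliding on freely, about 8.5 mm down with no side force. Continuing.

Emit:
play_rows:
  targets:
    - {"claw":1,"linear":[0.12,0,0],"rotation":[0,0,0]}
    - {"claw":1,"linear":[0.12,0,0],"rotation":[0,0,0]}
    - {"claw":1,"linear":[0.12,0,0],"rotation":[0,0,0]}
    - {"claw":1,"linear":[0.08,0,0],"rotation":[0,0,0]}
    - {"claw":1,"linear":[0,0,0],"rotation":[0,0,0]}

```text
time: 9.37
position: [0.5375, 0.0158, 0.0968]
tool_rot: [-0.826, 1.407, 0.825]
ft_force: [0.3, -0.5, -4.3]
grip_width: 0.206
```

```bash
python3 -c "
from h import *
plan((.537,.0155,.0938),-.51)"
```

```text
t 9.37 pos [0.5375 0.0158 0.0968] yaw -0.510 lin [ 0.12  0.01 -0.02] rot [-0.     0.     0.001] F [ 0.3 -0.5 -4.3] T [-0.     0.037  0.019] w 0.206 q1,7 [-0.56  1.08]
```

Emit:
play_rows:
  targets:
    - {"claw":1,"linear":[0.07,0,0],"rotation":[0,0,0]}
    - {"claw":1,"linear":[0.07,0,0],"rotation":[0,0,0]}
    - {"claw":1,"linear":[0.06,0,0],"rotation":[0,0,0]}
    - {"claw":1,"linear":[0,0,0],"rotation":[0,0,0]}

```text
time: 9.7
position: [0.538, 0.0158, 0.0944]
tool_rot: [-0.826, 1.407, 0.826]
ft_force: [-0.6, -0.1, -5.5]
grip_width: 0.205
```

```bash
python3 -c "
from h import *
plan((.537,.0155,.0938),-.51)"
```

```text
t 9.70 pos [0.538  0.0158 0.0944] yaw -0.510 lin [ 0.02  0.03 -0.03] rot [0.    0.001 0.   ] F [-0.6 -0.1 -5.5] T [0.005 0.025 0.026] w 0.205 q1,7 [-0.55  1.08]
```

Emit:
play_rows:
  targets:
    - {"claw":1,"linear":[0.1,0,0],"rotation":[0,0,0]}

```text
time: 9.78
position: [0.5387, 0.0161, 0.0937]
tool_rot: [-0.825, 1.405, 0.826]
ft_force: [-8.1, 1.3, 22.2]
grip_width: 0.201
```

Emit:
play_rows:
  targets:
    - {"claw":1,"linear":[0.1,0,0],"rotation":[0,0,0]}

```text
time: 9.87
position: [0.5388, 0.0161, 0.0937]
tool_rot: [-0.824, 1.405, 0.827]
ft_force: [-10.6, -1.3, 22.6]
grip_width: 0.201
```

Firm stop at z = 0.0937 with +22 N, so the hub is home. I'll relieve the press and start turning clockwise.

Emit:
play_rows:
  targets:
    - {"claw":1,"linear":[-0.02,0.03,-0.02],"rotation":[0,0,0]}
    - {"claw":1,"linear":[0,0,0],"rotation":[0.03,0,0]}
    - {"claw":1,"linear":[0,0,0],"rotation":[0.03,0,0]}
    - {"claw":1,"linear":[0,0,0],"rotation":[0.03,0,0]}
    - {"claw":1,"linear":[0,0,0],"rotation":[0.03,0,0]}

```text
time: 10.28
position: [0.5394, 0.0159, 0.0948]
tool_rot: [-0.674, 1.456, 0.675]
ft_force: [1.6, -0.0, -4.0]
grip_width: 0.202
```

```bash
python3 -c "
from h import *
plan((.5375,.0158,.0938),-.7)"
```

```text
t 10.28 pos [0.5394 0.0159 0.0948] yaw -0.706 lin [ 0.04  0.06 -0.05] rot [-0.004  0.004  0.002] F [ 1.6 -0.  -4. ] T [-0.182 -0.191 -0.   ] w 0.202 q1,7 [-0.57  0.89]
```

Emit:
play_rows:
  targets:
    - {"claw":1,"linear":[0.02,0.03,-0.02],"rotation":[0.03,0,0]}
    - {"claw":1,"linear":[0.02,0,0],"rotation":[0.03,0,0]}
    - {"claw":1,"linear":[0,0,0],"rotation":[0.03,0,0]}

```text
time: 10.53
position: [0.5395, 0.0149, 0.0942]
tool_rot: [-0.562, 1.489, 0.56]
ft_force: [-2.3, 0.0, -0.7]
grip_width: 0.203
```

```bash
python3 -c "
from h import *
plan((.5375,.0158,.0938),-.7)
cv2.imwrite('pics/s5.png',get_image('scene'))"
```

```text
t 10.53 pos [0.5395 0.0149 0.0942] yaw -0.853 lin [ 0.02  0.08 -0.04] rot [-0.098  0.004  0.003] F [-2.3  0.  -0.7] T [0.044 0.557 0.173] w 0.203 q1,7 [-0.59  0.75]
```

```bash
cat > tq.py <<'E'
from h import *
T=[];
for i in range(5):
    T.append(get_state()['torque'][2])
    if i<4: get_image('wrist')
plan((.5375,.0158,.0938),-.51); print('Tz',np.round(T,3),'mean %.3f'%np.mean(T))
E
python3 tq.py
```

```text
t 10.78 pos [0.5395 0.0149 0.0942] yaw -0.850 lin [ 0.02  0.08 -0.04] rot [-0.217  0.004  0.003] F [-1.8 -0.1  1.4] T [-0.064  0.708  0.155] w 0.204 q1,7 [-0.59  0.75]
Tz [0.097 0.053 0.099 0.037 0.155] mean 0.088
```

Emit:
play_rows:
  targets:
    - {"claw":1,"linear":[0,0.03,-0.02],"rotation":[0.03,0,0]}
    - {"claw":1,"linear":[0,0.02,0],"rotation":[0.03,0,0]}
    - {"claw":1,"linear":[0,0,0],"rotation":[0.03,0,0]}

```text
time: 11.03
position: [0.5393, 0.0147, 0.0942]
tool_rot: [-0.454, 1.512, 0.45]
ft_force: [-1.7, -0.5, 1.1]
grip_width: 0.201
```

```bash
python3 tq.py
```

```text
t 11.23 pos [0.5392 0.0148 0.0942] yaw -0.990 lin [ 0.02  0.07 -0.04] rot [-0.306  0.005  0.005] F [-0.9 -1.2 -0.7] T [-0.122  0.524  0.095] w 0.206 q1,7 [-0.6   0.61]
Tz [0.201 0.098 0.11  0.094 0.095] mean 0.120
```

Emit:
play_rows:
  targets:
    - {"claw":1,"linear":[0,0.04,-0.03],"rotation":[0.03,0.004,0.004]}
    - {"claw":1,"linear":[0,0.02,0],"rotation":[0.03,0,0]}
    - {"claw":1,"linear":[0,0,0],"rotation":[0.03,0,0]}

```text
time: 11.48
position: [0.5392, 0.0146, 0.0942]
tool_rot: [-0.345, 1.538, 0.345]
ft_force: [-2.8, -0.4, 1.6]
grip_width: 0.204
```

```bash
python3 tq.py
```

```text
t 11.68 pos [0.5392 0.0147 0.0942] yaw -1.128 lin [ 0.01  0.07 -0.04] rot [-0.394  0.003  0.002] F [-1.5 -0.8 -0.1] T [-0.142  0.614  0.072] w 0.203 q1,7 [-0.62  0.48]
Tz [0.203 0.152 0.143 0.043 0.072] mean 0.123
```

Emit:
play_rows:
  targets:
    - {"claw":1,"linear":[0,0,0],"rotation":[0.03,0,0]}
    - {"claw":1,"linear":[0,0,0],"rotation":[0.03,0,0]}
    - {"claw":1,"linear":[0,0,0],"rotation":[0.03,0,0]}

```text
time: 11.93
position: [0.539, 0.0145, 0.0942]
tool_rot: [-0.237, 1.553, 0.238]
ft_force: [-1.3, -0.2, 0.2]
grip_width: 0.204
```

```bash
python3 tq.py; python3 -c "
from h import *
a=get_image('scene'); s=get_image('side')
cv2.imwrite('pics/m1.png',np.vstack([crop(a,290,180,450,290,4)[:,:640], crop(s,240,120,330,155,7)[:,:]][0:1]))
cv2.imwrite('pics/m2.png',crop(s,230,110,360,200,5))"
```

```text
t 12.13 pos [0.539  0.0145 0.0942] yaw -1.266 lin [ 0.01  0.07 -0.04] rot [-0.481  0.003  0.001] F [-2.6 -0.3  0.7] T [-0.109  0.658  0.099] w 0.204 q1,7 [-0.63  0.35]
Tz [0.187 0.105 0.157 0.059 0.099] mean 0.121
```

Emit:
play_rows:
  targets:
    - {"claw":1,"linear":[0,0,0],"rotation":[0.03,0,0]}
    - {"claw":1,"linear":[0,0,0],"rotation":[0.03,0,0]}
    - {"claw":1,"linear":[0,0,0],"rotation":[0.03,0,0]}

```text
time: 12.48
position: [0.5388, 0.0145, 0.0942]
tool_rot: [-0.127, 1.563, 0.128]
ft_force: [-1.6, -0.7, 0.2]
grip_width: 0.201
```

```bash
python3 tq.py
```

```text
t 12.68 pos [0.5388 0.0144 0.0942] yaw -1.406 lin [ 0.01  0.06 -0.04] rot [-0.57   0.003  0.001] F [-2.5 -0.6  0.5] T [-0.187  0.742  0.14 ] w 0.203 q1,7 [-0.65  0.21]
Tz [0.208 0.102 0.128 0.086 0.14 ] mean 0.133
```

Emit:
play_rows:
  targets:
    - {"claw":1,"linear":[0,0,0],"rotation":[0.03,0,0]}
    - {"claw":1,"linear":[0,0,0],"rotation":[0.03,0,0]}

```text
time: 12.85
position: [0.5386, 0.0144, 0.0942]
tool_rot: [-0.056, 1.566, 0.057]
ft_force: [-2.2, -0.2, 1.0]
grip_width: 0.197
```

```bash
python3 tq.py
```

```text
t 13.05 pos [0.5386 0.0144 0.0942] yaw -1.497 lin [ 0.01  0.06 -0.04] rot [-0.628  0.003  0.001] F [-1.7 -0.6  1. ] T [-0.153  0.752  0.109] w 0.201 q1,7 [-0.66  0.12]
Tz [0.191 0.151 0.089 0.142 0.109] mean 0.136
```

Emit:
play_rows:
  targets:
    - {"claw":1,"linear":[0,0,0],"rotation":[0.03,0,0]}
    - {"claw":1,"linear":[0,0,0],"rotation":[0.03,0,0]}

```text
time: 13.22
position: [0.5385, 0.0144, 0.0942]
tool_rot: [0.016, 1.567, -0.014]
ft_force: [-3.6, 0.0, 0.4]
grip_width: 0.203
```

```bash
python3 tq.py
```

```text
t 13.42 pos [0.5385 0.0144 0.0941] yaw -1.587 lin [ 0.01  0.06 -0.04] rot [-0.686  0.003  0.001] F [-2.9 -0.3  1.5] T [-0.194  0.713  0.15 ] w 0.206 q1,7 [-0.67  0.04]
Tz [0.189 0.19  0.14  0.165 0.15 ] mean 0.167
```

Emit:
play_rows:
  targets:
    - {"claw":1,"linear":[0,0,0],"rotation":[0.03,0,0]}
    - {"claw":1,"linear":[0,0,0],"rotation":[0.03,0,0]}

```text
time: 13.58
position: [0.5383, 0.0144, 0.0942]
tool_rot: [0.087, 1.566, -0.085]
ft_force: [-2.2, -0.8, 1.0]
grip_width: 0.203
```

```bash
python3 tq.py; python3 -c "
from h import *
cv2.imwrite('pics/m3.png',crop(get_image('scene'),290,180,450,290,5))"
```

```text
t 13.78 pos [0.5384 0.0144 0.0942] yaw -1.678 lin [ 0.01  0.05 -0.04] rot [-0.743  0.003  0.   ] F [-2.5  0.1  0.3] T [-0.2    0.857  0.144] w 0.199 q1,7 [-0.68 -0.05]
Tz [0.221 0.133 0.145 0.146 0.144] mean 0.158
```

View pics/m3.png

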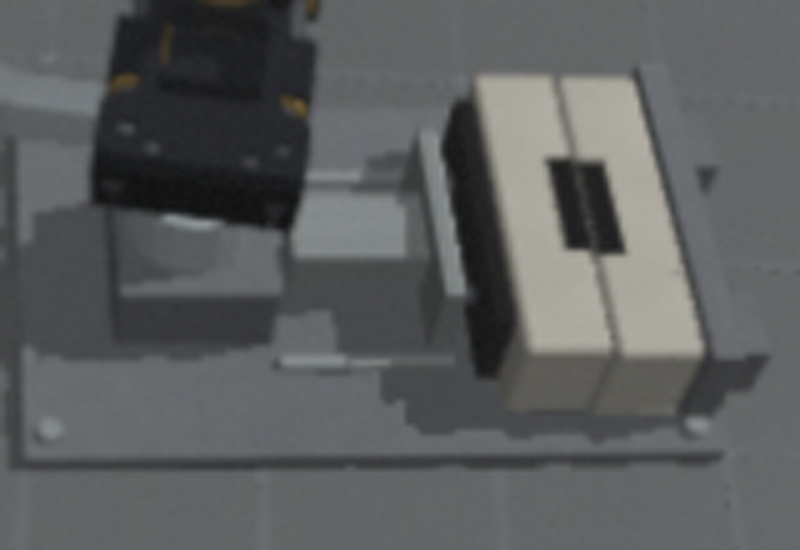

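The picture shows both halves up against the fence, with hardly any gap left at (615,350) and (700,360). Torque is only starting to rise, so I'll go on in small steps.

Emit:
play_rows:
  targets:
    - {"claw":1,"linear":[0,0,0],"rotation":[0.03,0,0]}
    - {"claw":1,"linear":[0,0,0],"rotation":[0.03,0,0]}

```text
time: 14.0
position: [0.5382, 0.0144, 0.0941]
tool_rot: [0.159, 1.562, -0.156]
ft_force: [-4.2, 0.2, 1.7]
grip_width: 0.202
```

```bash
python3 tq.py
```

```text
t 14.20 pos [0.5382 0.0144 0.0942] yaw -1.769 lin [ 0.01  0.05 -0.04] rot [-0.802  0.002  0.   ] F [-3.4 -0.   1.3] T [-0.142  0.817  0.162] w 0.207 q1,7 [-0.69 -0.14]
Tz [0.288 0.157 0.146 0.156 0.162] mean 0.182
```

Emit:
play_rows:
  targets:
    - {"claw":1,"linear":[0,0,0],"rotation":[0.03,0,0]}
    - {"claw":1,"linear":[0,0,0],"rotation":[0.03,0,0]}

```text
time: 14.37
position: [0.5381, 0.0144, 0.0941]
tool_rot: [0.23, 1.556, -0.227]
ft_force: [-3.4, 0.2, 0.8]
grip_width: 0.204
```

```bash
python3 tq.py
```

```text
t 14.57 pos [0.5381 0.0144 0.0941] yaw -1.860 lin [ 0.01  0.05 -0.04] rot [-0.859  0.002 -0.   ] F [-2.9 -0.4  0.5] T [-0.156  0.93   0.102] w 0.203 q1,7 [-0.7  -0.23]
Tz [0.225 0.198 0.135 0.18  0.102] mean 0.168
```

Emit:
play_rows:
  targets:
    - {"claw":1,"linear":[0,0,0],"rotation":[0.03,0,0]}

```text
time: 14.65
position: [0.538, 0.0144, 0.0942]
tool_rot: [0.264, 1.552, -0.261]
ft_force: [-3.3, -0.6, 1.2]
grip_width: 0.202
```

```bash
python3 -c "
from h import *
plan((.5375,.0158,.0938),-1.9)"
```

```text
t 14.65 pos [0.538  0.0144 0.0942] yaw -1.905 lin [ 0.01  0.05 -0.04] rot [-0.003  0.001 -0.001] F [-3.3 -0.6  1.2] T [-0.177  0.877  0.203] w 0.202 q1,7 [-0.7  -0.27]
```

Emit:
play_rows:
  targets:
    - {"claw":1,"linear":[0,0,0],"rotation":[0.03,0,0]}

```text
time: 14.73
position: [0.5379, 0.0144, 0.0941]
tool_rot: [0.301, 1.548, -0.298]
ft_force: [-3.1, -1.3, 1.1]
grip_width: 0.202
```

```bash
python3 tq.py
```

```text
t 14.93 pos [0.538  0.0144 0.0941] yaw -1.950 lin [ 0.01  0.04 -0.04] rot [-0.917  0.002 -0.   ] F [-3.6 -0.5  1.1] T [-0.164  0.928  0.163] w 0.203 q1,7 [-0.71 -0.31]
Tz [0.233 0.219 0.191 0.207 0.163] mean 0.203
```

Emit:
play_rows:
  targets:
    - {"claw":1,"linear":[0,0,0],"rotation":[0.03,0,0]}

```text
time: 15.02
position: [0.5379, 0.0144, 0.0941]
tool_rot: [0.334, 1.543, -0.332]
ft_force: [-4.1, -0.1, 1.1]
grip_width: 0.199
```

```bash
python3 tq.py; python3 -c "
from h import *
a=crop(get_image('scene'),370,185,450,275,6);b=crop(cv2.imread('pics/scene0.png'),370,185,450,275,6)
cv2.imwrite('pics/m4.png',np.hstack([b,a])[:,:][::1][:540,:800] if 0 else cv2.resize(np.hstack([b,a]),(800,450)))"
```

```text
t 15.22 pos [0.5379 0.0144 0.0941] yaw -1.996 lin [ 0.01  0.04 -0.04] rot [-0.946  0.002 -0.   ] F [-3.6 -0.5  1.2] T [-0.157  0.993  0.266] w 0.200 q1,7 [-0.71 -0.36]
Tz [0.291 0.249 0.262 0.247 0.266] mean 0.263
```

View pics/m4.png

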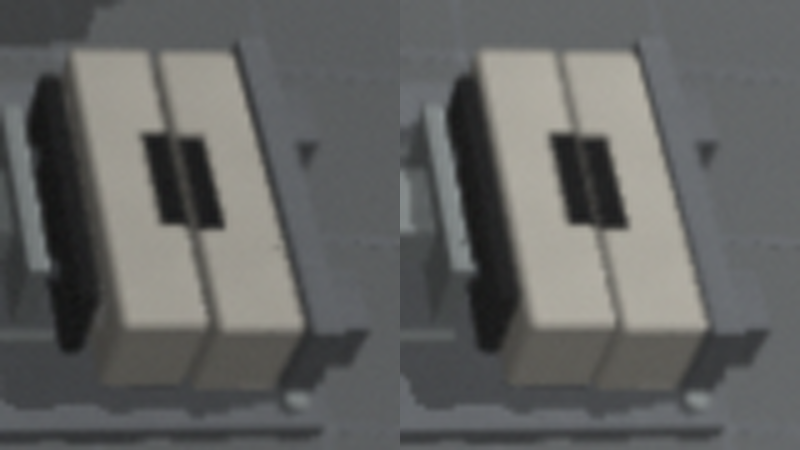

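Emit:
play_rows:
  targets:
    - {"claw":1,"linear":[0,0,0],"rotation":[0.03,0,0]}

```text
time: 15.35
position: [0.5378, 0.0144, 0.0941]
tool_rot: [0.371, 1.537, -0.368]
ft_force: [-3.4, -0.8, 1.7]
grip_width: 0.202
```

```bash
python3 tq.py
```

```text
t 15.55 pos [0.5378 0.0145 0.0941] yaw -2.041 lin [ 0.01  0.04 -0.04] rot [-0.975  0.002 -0.   ] F [-3.  -0.6  0.6] T [-0.18   1.007  0.246] w 0.203 q1,7 [-0.72 -0.4 ]
Tz [0.3   0.235 0.266 0.201 0.246] mean 0.249
```

Emit:
play_rows:
  targets:
    - {"claw":1,"linear":[0,0,0],"rotation":[0.03,0,0]}

```text
time: 15.63
position: [0.5377, 0.0144, 0.0941]
tool_rot: [0.406, 1.531, -0.403]
ft_force: [-3.9, -1.0, 1.4]
grip_width: 0.203
```

```bash
python3 tq.py
```

```text
t 15.83 pos [0.5378 0.0145 0.0941] yaw -2.087 lin [ 0.01  0.04 -0.03] rot [-1.004  0.002 -0.   ] F [-3.5 -1.2  2.5] T [-0.164  0.998  0.26 ] w 0.204 q1,7 [-0.72 -0.45]
Tz [0.339 0.272 0.304 0.285 0.26 ] mean 0.292
```

The turning torque has risen about 0.15 N m above the drag, which is a firm nip at roughly 20 N on the pad. Now releasing and withdrawing.

Emit:
play_rows:
  targets:
    - {"claw":0.5,"linear":[0,0,0],"rotation":[0,0,0]}
    - {"claw":0.5,"linear":[0,0,0],"rotation":[0,0,0]}
    - {"claw":0.5,"linear":[0,0,0],"rotation":[0,0,0]}
    - {"claw":0.5,"linear":[0,0,0],"rotation":[0,0,0]}
    - {"claw":0.5,"linear":[0,0,0],"rotation":[0,0,0]}
    - {"claw":0.5,"linear":[0,0,0],"rotation":[0,0,0]}

```text
time: 16.33
position: [0.5436, 0.0151, 0.0959]
tool_rot: [0.407, 1.519, -0.397]
ft_force: [-0.5, -1.5, -0.9]
grip_width: 0.485
```

```bash
python3 -c "
from h import *
plan((.5375,.0158,.0938),-2.087)"
```

```text
t 16.33 pos [0.5436 0.0151 0.0959] yaw -2.085 lin [ 0.08 -0.1  -0.23] rot [ 0.001  0.008 -0.006] F [-0.5 -1.5 -0.9] T [-0.118  0.128  0.02 ] w 0.485 q1,7 [-0.72 -0.44]
```

Emit:
play_rows:
  targets:
    - {"claw":0.5,"linear":[0,-0.1,-0.2],"rotation":[0,0.007,-0.005]}
    - {"claw":0.5,"linear":[-0.3,0,0],"rotation":[0,0,0]}
    - {"claw":0.5,"linear":[-0.5,0,0],"rotation":[0,0,0]}
    - {"claw":0.5,"linear":[-0.8,0,0],"rotation":[0,0,0]}
    - {"claw":0.5,"linear":[-0.8,0,0],"rotation":[0,0,0]}
    - {"claw":0.5,"linear":[-0.8,0,0],"rotation":[0,0,0]}
    - {"claw":0.5,"linear":[-0.8,0,0],"rotation":[0,0,0]}
    - {"claw":0.5,"linear":[-0.8,0,0],"rotation":[0,0,0]}
    - {"claw":0.5,"linear":[0,0,0],"rotation":[0,0,0]}
    - {"claw":0.5,"linear":[0,0,0],"rotation":[0,0,0]}

```text
time: 17.17
position: [0.5365, 0.0146, 0.2244]
tool_rot: [0.405, 1.533, -0.404]
ft_force: [-1.0, 0.0, -0.9]
grip_width: 0.503
```

```bash
python3 -c "
from h import *
plan((.5375,.0158,.0938),-2.087)
c=np.array([.537,.0155]);u=np.array([np.cos(-2.087),np.sin(-2.087)])
print([proj('side',[[*(c+u*k),.122]]).round(1) for k in(-.04,.0875)])
a=crop(get_image('scene'),280,170,450,290,3);b=crop(get_image('side'),210,100,380,240,3)
cv2.imwrite('pics/f.png',cv2.resize(np.hstack([a,b[:360]]),(800,282)))
cv2.imwrite('pics/f2.png',crop(get_image('side'),210,100,380,240,4))"
```

```text
t 17.17 pos [0.5365 0.0146 0.2244] yaw -2.087 lin [5.22 0.06 0.01] rot [ 0. -0. -0.] F [-1.   0.  -0.9] T [-0.074  0.078  0.039] w 0.503 q1,7 [-0.77 -0.54]
[array([[302.9, 150.2]]), array([[278.5, 182.6]])]
```

View pics/f2.png

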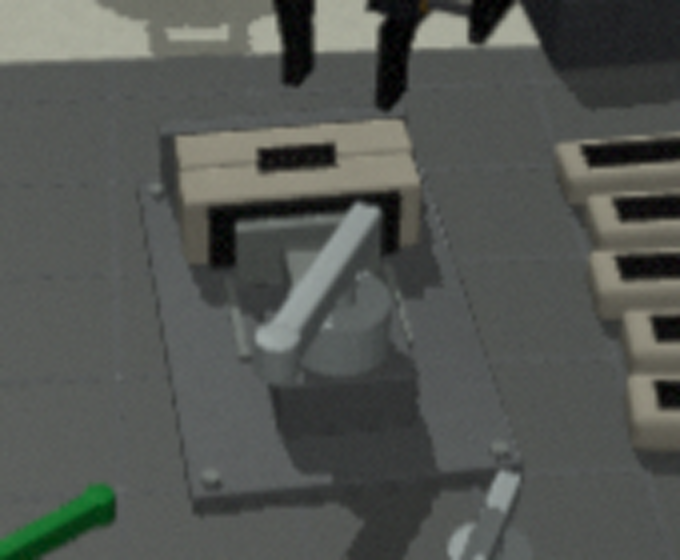

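The handle sits level and home. Its short end is at (302,152) and its round end at (279,183), both within about 2 px of the fully-home prediction at the final angle. The halves are closed, and the gripper is clear above.

```bash
python3 -c "
from bench import *
print(close_job())"
```

```text
the job is handed in; nothing more can be done
None
```

The handle is fully home on the spindle, the mould halves are clamped against the fence, and the job was handed in at about 17 s of the 72 s allowed.

- **Fitting:** I gripped the larger silver handle on its hub axis. A wrist picture showed the spindle's flat facing about -0.51 rad (world frame), so the bore dropped on at the first try with no searching by feel. It stopped firmly at home height (TCP z 0.0937 m, 22 N).
- **Clamping:** I turned it clockwise about 1.58 rad. Turning torque rose from about 0.19 to 0.34 N m, roughly 0.15 above the drag. I put the pad force at about 20 N, estimated from the angle past the torque rise.
- **Release:** I let go and raised the gripper well clear.

**Last checks:**
- The final side view shows the handle on the spindle, within about 2 px of the fully-home prediction at its final angle. The halves look closed on each other and against the fence.
- I did not photograph the wax bar, jar and brush again at the end, but the arm never went down near them.
- Torque readings were noisy (about ±0.04 N m), so the point where the pad tightened is only known to about 0.1–0.2 rad.
- A side moment of about 1 N m built up while turning. The tool sprang about 6 mm sideways on release, but the handle kept its angle.

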